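# Seat the cake turntable's platter on its drive pin

## Robot

A 6-joint arm with a two-finger parallel gripper is mounted at the origin on the work surface. World frame = base frame: x ahead of the robot, y to its left, z up, the work surface at z = 0. Lengths are in mm, angles in rad, forces in N, time in s.
With the tool pointing down it reaches from about 300 to 875 mm from the base axis. Payload 6.4 kg.
Tool frame: the origin (TCP) lies midway between the tips of the shut fingers; the grasp point (between the pads) lies 19 mm behind it; z points along the fingers, y is the line along which they close (so a half turn about z gives the same grasp; the last joint's range is limited). The gripper opens to 85 mm and grips with 20 to 120 N. Pads are 22 mm wide; open, the fingers measure 114 mm over their backs; the gripper's body (76 mm by 85 mm) begins 54 mm behind the grasp point. The pads swing forward as they close: fully open they stand 13 mm farther back than shut.
Start: joints at [-1.522, 0.181, 1.607, -0, 1.354, -0.206], TCP at [144.945, -556.446, 231.288] pointing down, gripper open.
Joint ranges: [-2.99, 2.99], [-0.89, 2.07], [0.3, 2.58], [-1.14, 4.28], [0, 2.63], [-3.12, 3.12]. Speed limits (rad/s): [2.57, 2.57, 3.01, 3.14, 3.14, 3.14].

## Interface

Orientations are given as a rotation vector (axis times angle).
In Python, from station import robot gives the robot as it stands.
- The arm moves only by the shell command python3 -m inch 'ROWS' [OPENING] [FORCE]. ROWS is JSON, a list of rows, each a list of 6 numbers: the shift along the world's x, y, z in m, then the turn, a rotation vector about the world's x, y, z in rad. In form: [[tx, ty, tz, rx, ry, rz], ...]. A call has exactly 5 rows; each row shifts and turns the commanded pose from where the row before left it; what a row does not reach is not made up. A row lasts 1/12 s, in which the tool goes at most 41.7 mm and 7.16 degrees, less where a joint would pass 70% of its speed; a pose out of reach is approached as far as the arm can. A call with a gripper value outside its range is refused whole. OPENING is the gripper command: -1 is fully open, 1 is shut, values between are in proportion, set as the call begins (- or left out, the last holds). The fingers move at their own pace and stop on an object; FORCE is the grip in N (left out, the last holds). Time passes only in rows, so rows that do not move let the fingers close, or fill a call up. It gives the time, the measured TCP pose, the force, the opening and the grip force at its end, in the units of the state.
- robot.read_state(): the state, without advancing time (a new reading comes with each control period).
- robot.camera(name): name is "side" or "top"; returns a dict with "pixels" (400x640x3 uint8, red, green, blue), "intrinsics" (3x3 intrinsics, pixels), "k1" (the pictures are not rectified: a ray, as slopes to the right and down, at radius r is drawn at 1 + k1 r^2 times it, then the intrinsics apply), "cam_to_world" (4x4, takes a point from camera to world coordinates). Camera axes: x right, y down, z forward; pixel columns grow to the right and rows downward; lengths in mm; the calibration is good to about 2 mm. A picture is of the moment at which its call begins. There is no depth.
- robot.finish_job(): hands the job in; it is judged then, once.
The state is a dict: "time": time; "joint_positions": joint angles; "qd": joint speeds; "effort": joint torques, N m; "eef_pos": TCP position; "tool_rot": TCP orientation; "force": force on the tool from outside, world axes, zero at the start; "moment": the same for the moment, N m; "gripper_width": opening from 0.0 (shut) to 1.0 (fully open); "finger_force": force on a finger pad.
Only numpy, scipy, OpenCV 4.12 (cv2) and the standard library are available. Lean on these libraries where they do the work, as an engineer would, in place of code of your own. Each camera call takes 0.05 s, during which the arm holds its last target. There are 200 camera calls.

## Task

The white platter of the cake turntable stands raised on its collar with its notch away from the red drive pin. With a fingertip, push the platter round by one of its blue ribs until the notch is over the pin, then press it down until it sits level and fully home with the pin in the notch. Don't pick up the platter or anything else, and leave the other things on the table where they are.

Things in the scene. Friction and masses are not known exactly. Their poses are not given: they have to be found in the camera images.
- turntable: Motorised cake turntable, fixed to the table: black round base 250 mm wide, 44 mm high, with a control panel 30 mm high reaching 170 mm from the axis. Origin on the table under the middle of the base, z up; the red pin stands 110 mm along its +x axis, the panel on its -x side. A 24 mm spindle on the axis (top 74 mm above the table) enters the platter's underside.
- collar (a joint): The turntable's lift collar, in m, 0 = up, growing downward. Six supports on a 58 mm radius carry the platter level, its underside 60 mm above the table. It stays where it is left: pressing near the middle with about 8 N slides it down 12 mm, until the platter's underside rests on rubber pads 48 mm above the table. It does not spring back.
- pin_top (a point): Top of the red drive pin, 9 mm thick with a tapered tip, on the rim of the turntable base beside a red mark, 110 mm from the axis. Its top is 57.5 mm above the table: it just clears the raised platter, and blocks it from going down unless the notch is over it.
- platter: White round platter, 220 mm wide, 10 mm thick, about 0.36 kg, loose on the spindle; turns both ways with light friction and stops when no longer pushed. Origin at the centre of its underside, z up, +x towards the notch. Three blue radial ribs on top to push against, at 60, 180 and 300 degrees counter-clockwise from the notch: 8 mm wide, 16 mm tall, from 45 to 95 mm from the axis.
- notch (a point): Middle of the mouth of the notch in the platter's rim, at the underside, 110 mm from the axis. The notch is 14 mm wide at the rim and 12 mm deep radially, cut right through, with red paint on both sides.
- hub_top (a point): Centre of the flat top of the platter's round steel hub, 44 mm wide, closed on top; 32 mm above the platter's underside, 22 mm above its top face. The place to press.
- sprinkles: Bystander to be left alone: jar of sprinkles with a red cap, 52 mm wide, 75 mm tall. Origin at its underside centre.
- spatula: Bystander to be left alone: icing spatula lying flat. Origin at its underside, lying along its x axis.
- cutter: Bystander to be left alone: round steel pastry-cutter ring, 70 mm wide, 45 mm tall. Origin at its underside centre.
- nozzle: Bystander to be left alone: small steel piping nozzle, 28 mm wide, 42 mm tall. Origin at its underside centre.
- cup: Bystander to be left alone: blue plastic cup, 70 mm wide, 65 mm tall. Origin at its underside centre.
- colour: Bystander to be left alone: small amber bottle of food colour, 40 mm wide, 80 mm tall. Origin at its underside centre.
- bowl: Bystander to be left alone: steel bowl, 150 mm wide, 60 mm tall. Origin at its underside centre.

How it is judged (in metres and radians):
At the end, for the whole second after the job is handed in: The platter is down on the base (underside less than 50.5 mm above the table; it seats at 48 mm), the mouth of its notch within 6 mm of the pin seen from above, level within 0.025 rad, and at rest (z of platter in the frame of turntable below 0.0505 m and horizontal distance between notch and pin_top below 0.006 m and angle between platter's own z axis and vertical below 0.025 rad and linear speed of platter below 0.01 m/s and angular speed of platter below 0.05 rad/s); the robot touches nothing.
It fails at once if the platter was lifted (more than 10 mm above where it stood raised) (z of platter in the frame of turntable above 0.07 m).
It fails at once if another thing on the table was moved (or lifted) by more than 30 mm (distance of any of sprinkles, spatula, cutter, nozzle, cup, colour, bowl from where it was at the start of the episode above 0.03 m).
It also fails if it takes over 58 s, if anything falls off the work surface, if the arm or the gripper's body presses on something with over 40 N, if the wrist force passes 120 N, or if a joint passes its speed limit or range.

## Working session

There is one attempt and no reset: what is moved stays moved. The work goes in short steps, Python scripts to look and compute and a shell command to move; the robot and the scene stay as the last step left them, time stands still between calls to the robot, and variables do not carry over. Pictures are saved under pics/ and viewed, at most 10 in all, crops included, and the job is handed in when it is done.

```bash
mkdir -p pics
cat > h.py <<'E'
import numpy as np, cv2
from station import robot
def snap(n,f):
    c=robot.camera(n); cv2.imwrite(f,c["pixels"][:,:,::-1]); np.savez(f"cal_{n}.npz",K=c["intrinsics"],k1=c["k1"],T=c["cam_to_world"]); return c
def p2w(n,u,v,z):
    d=np.load(f"cal_{n}.npz"); K,k1,T=d["K"],float(d["k1"]),d["T"]
    a=np.array([(u-K[0,2])/K[0,0],(v-K[1,2])/K[1,1]]); s=a.copy()
    for _ in range(30): s=a/(1+k1*(s@s))
    r=T[:3,:3]@np.array([*s,1]); o=T[:3,3]; return (o+r*(z-o[2])/r[2])[:2]
E
python3 - <<'E'
from h import *
for n in("top","side"):
    c=snap(n,f"pics/{n}0.png"); print(c["cam_to_world"].round(2).tolist(),c["k1"])
s=robot.read_state(); print(s["time"],s["eef_pos"],s["tool_rot"],s["force"],s["gripper_width"])
E
```

```text
[[-0.03, -0.99, 0.14, 402.04], [-1.0, 0.03, 0.02, -7.29], [-0.02, -0.14, -0.99, 1408.82], [0.0, 0.0, 0.0, 1.0]] 0.04659693244713153
[[-0.96, -0.19, 0.18, 399.63], [-0.26, 0.67, -0.7, 834.71], [0.01, -0.72, -0.69, 893.26], [0.0, 0.0, 0.0, 1.0]] -0.057588900489749816
0.1 [ 144.91454385 -555.92588257  230.450051  ] [-3.11454307e+00 -3.98961636e-01 -1.58623216e-04] [-0.35942424 -0.29036056 -0.09781396] 0.9996299220343358
```

View pics/top0.png

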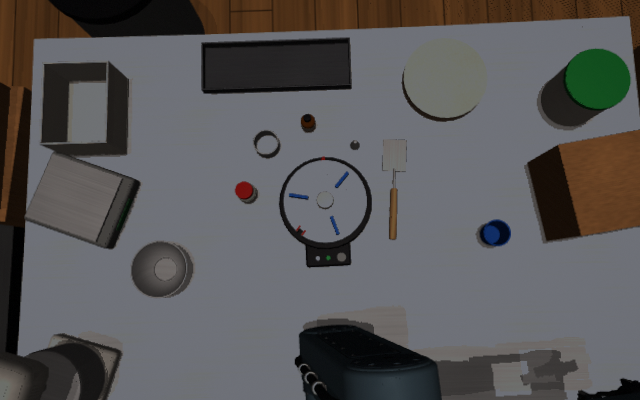

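View pics/side0.png

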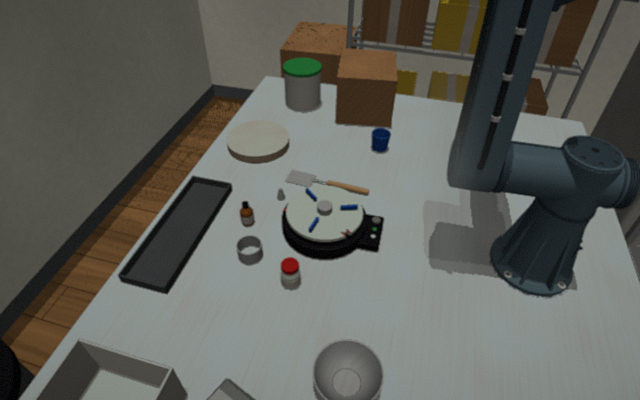

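The turntable centre is at about (325,200) in the top view. The red pin mark is at (323,158), the notch paint at (300,231), and the panel is towards the robot. I'll enlarge this area.

Run:
```python
import cv2
i=cv2.imread("pics/top0.png")[150:270,260:400]
cv2.imwrite("pics/c0.png",cv2.resize(i,None,fx=5,fy=5,interpolation=cv2.INTER_CUBIC))
```

```text
(no output)
```

View pics/c0.png

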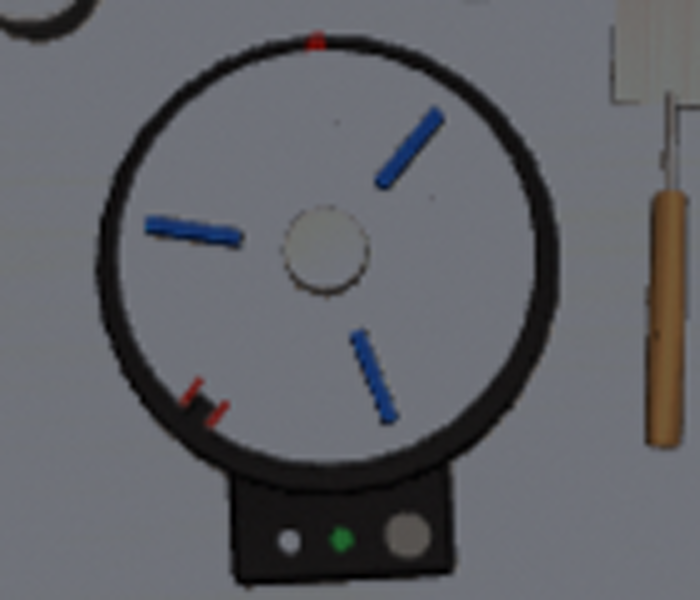

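Run:
```python
from h import *
P={}
for n,u,v,z in [("hub",326,249,92),("pin",317,41,44),("A1",384,184,86),("A2",436,113,86),("B1",241,238,86),("B2",150,224,86),("C1",358,335,86),("C2",390,418,86),("notch",201,410,70),("panL",241,583,30),("panR",453,571,30),("basL",97,260,44),("basR",558,260,44)]:
    P[n]=p2w("top",(u+.5)/5-.5+260,(v+.5)/5-.5+150,z)
for n in P:
    d=P[n]-P["hub"]; print(n,P[n].round(1),np.hypot(*d).round(1),np.degrees(np.arctan2(d[1],d[0])).round(1))
print((P["basL"]+P["basR"])/2,(P["panL"]+P["panR"])/2)
```

```text
hub [590.2  21.2] 0.0 0.0
pin [711.2  23.9] 121.0 1.3
A1 [624.4  -9.9] 46.2 -42.3
A2 [661.1 -38.2] 92.5 -40.0
B1 [598.3  65.5] 45.0 79.7
B2 [607.2 112.8] 93.1 79.5
C1 [545.6   6.1] 47.1 -161.2
C2 [502.1  -9.1] 93.2 -161.0
notch [510.5  89.4] 104.9 139.5
panL [420.9  72.9] 177.0 163.0
panR [424.  -40.1] 177.2 -159.8
basL [595.  145.5] 124.3 87.8
basR [ 587.2 -101.7] 123.0 -91.4
[591.11055273  21.88360688] [422.46335586  16.40789267]
```

```bash
R='[[0.0214,0.0327,0,0,0,0.057],[0.0214,0.0327,0,0,0,0.057],[0.0214,0.0327,0,0,0,0.057],[0.0214,0.0327,0,0,0,0.057],[0.0214,0.0327,0,0,0,0.057]]'; true
python3 -m inch '[[0.0214,0.0327,0,0,0,0.057],[0.0214,0.0327,0,0,0,0.057],[0.0214,0.0327,0,0,0,0.057],[0.0214,0.0327,0,0,0,0.057],[0.0214,0.0327,0,0,0,0.057]]' 1 40
python3 -m inch '[[0.0214,0.0327,0,0,0,0.057],[0.0214,0.0327,0,0,0,0.057],[0.0214,0.0327,0,0,0,0.057],[0.0214,0.0327,0,0,0,0.057],[0.0214,0.0327,0,0,0,0.057]]'
python3 -m inch '[[0.0214,0.0327,0,0,0,0.057],[0.0214,0.0327,0,0,0,0.057],[0.0214,0.0327,0,0,0,0.057],[0.0214,0.0327,0,0,0,0.057],[0.0214,0.0327,0,0,0,0.057]]'
python3 -m inch '[[0.0214,0.0327,0,0,0,0.057],[0.0214,0.0327,0,0,0,0.057],[0.0214,0.0327,0,0,0,0.057],[0.0214,0.0327,0,0,0,0.057],[0.0214,0.0327,0,0,0,0.057]]'
python3 -m inch '[[0,0,-0.02,0,0,0],[0,0,-0.03,0,0,0],[0,0,-0.02,0,0,0],[0,0,0,0,0,0],[0,0,0,0,0,0]]'
```

```text
time: 0.52
eef_pos: [252.4, -391.1, 230.8]
tool_rot: [-3.026, -0.841, -0.0]
force: [0.6, -0.2, -0.0]
gripper_width: 0.3
finger_force: 0.0
time: 0.93
eef_pos: [359.4, -227.6, 231.1]
tool_rot: [-2.877, -1.263, -0.0]
force: [1.4, 0.1, -0.1]
gripper_width: -0.002
finger_force: 0.0
time: 1.35
eef_pos: [466.4, -63.9, 231.1]
tool_rot: [-2.668, -1.659, 0.0]
force: [0.7, -0.5, 0.1]
gripper_width: -0.0
finger_force: 0.0
time: 1.77
eef_pos: [573.4, 99.6, 230.8]
tool_rot: [-2.405, -2.021, 0.001]
force: [0.9, -0.5, 0.8]
gripper_width: -0.003
finger_force: 0.0
time: 2.18
eef_pos: [571.8, 97.6, 160.0]
tool_rot: [-2.406, -2.016, 0.004]
force: [0.5, -0.1, -0.2]
gripper_width: -0.002
finger_force: 0.0
```

```bash
python3 -m inch '[[0,0,-0.03,0,0,0],[0,0,-0.03,0,0,0],[0,0,-0.023,0,0,0],[0,0,0,0,0,0],[0,0,0,0,0,0]]'
python3 -m inch '[[0.003,-0.0005,0,0,0,0],[0.003,-0.0005,0,0,0,0],[0.003,-0.0005,0,0,0,0],[0.001,0,0,0,0,0],[0,0,0,0,0,0]]'
python3 - <<'E'
from h import *
s=robot.read_state();p=s["eef_pos"][:2];h=np.array([590.5,21.5]);d=p-h;print(p,s["force"])
q=d;o=[]
for i in range(26):
    a=np.radians(-5);n=np.array([[np.cos(a),-np.sin(a)],[np.sin(a),np.cos(a)]])@q;o.append((n-q).round(1).tolist());q=n
print(o)
E
```

```text
time: 2.6
eef_pos: [573.2, 97.3, 79.1]
tool_rot: [-2.408, -2.017, 0.0]
force: [-0.5, 0.6, 1.3]
gripper_width: 0.001
finger_force: 0.0
time: 3.02
eef_pos: [584.0, 95.9, 79.4]
tool_rot: [2.407, 2.017, 0.002]
force: [-0.8, 0.6, -0.0]
gripper_width: 0.003
finger_force: 0.0
[584.01775176  95.91152804] [-0.77524321  0.57854254 -0.01214949]
[[6.5, 0.3], [6.5, -0.3], [6.5, -0.9], [6.4, -1.4], [6.2, -2.0], [6.0, -2.5], [5.8, -3.0], [5.5, -3.5], [5.2, -4.0], [4.8, -4.4], [4.4, -4.8], [4.0, -5.2], [3.5, -5.5], [3.0, -5.8], [2.5, -6.0], [2.0, -6.2], [1.4, -6.4], [0.8, -6.5], [0.3, -6.5], [-0.3, -6.5], [-0.9, -6.5], [-1.4, -6.4], [-2.0, -6.2], [-2.5, -6.0], [-3.0, -5.8], [-3.5, -5.5]]
```

```bash
python3 -m inch '[[0.0065,0.0003,-0.002,0,0,-0.0873],[0.0065,-0.0003,0,0,0,-0.0873],[0.0065,-0.0009,0,0,0,-0.0873],[0.0064,-0.0014,0,0,0,-0.0873],[0.0062,-0.002,0,0,0,-0.0873]]'
python3 -m inch '[[0.006,-0.0025,0,0,0,-0.0873],[0.0058,-0.003,0,0,0,-0.0873],[0.0055,-0.0035,0,0,0,-0.0873],[0.0052,-0.004,0,0,0,-0.0873],[0.0048,-0.0044,0,0,0,-0.0873]]'
python3 -m inch '[[0.0044,-0.0048,0,0,0,-0.0873],[0.004,-0.0052,0,0,0,-0.0873],[0.0035,-0.0055,0,0,0,-0.0873],[0.003,-0.0058,0,0,0,-0.0873],[0.0025,-0.006,0,0,0,-0.0873]]'
python3 -m inch '[[0.002,-0.0062,0,0,0,-0.0873],[0.0014,-0.0064,0,0,0,-0.0873],[0.0008,-0.0065,0,0,0,-0.0873],[0.0003,-0.0065,0,0,0,-0.0873],[-0.0003,-0.0065,0,0,0,-0.0873]]'
python3 - <<'E'
from h import *
s=robot.read_state();d=s["eef_pos"][:2]-np.array([590.5,21.5]);print(d,np.hypot(*d))
snap("top","pics/t.png");i=cv2.imread("pics/t.png")[150:270,260:400]
cv2.imwrite("pics/c1.png",cv2.resize(i,None,fx=5,fy=5,interpolation=cv2.INTER_CUBIC))
E
```

```text
time: 3.43
eef_pos: [614.9, 92.0, 76.5]
tool_rot: [-2.79, -1.442, 0.001]
force: [-2.2, 0.9, 0.7]
gripper_width: -0.002
finger_force: 1.1
time: 3.85
eef_pos: [642.4, 74.7, 76.5]
tool_rot: [-3.036, -0.804, 0.0]
force: [-0.7, 2.2, 0.7]
gripper_width: -0.005
finger_force: 1.0
time: 4.27
eef_pos: [659.9, 47.4, 76.5]
tool_rot: [-3.138, -0.128, -0.0]
force: [-0.6, 1.4, 0.7]
gripper_width: 0.004
finger_force: 0.9
time: 4.68
eef_pos: [664.2, 15.1, 76.6]
tool_rot: [-3.092, 0.555, -0.001]
force: [1.2, 0.7, 1.0]
gripper_width: 0.004
finger_force: 0.8
[73.67625209 -6.37335973] 73.95140185752486
```

View pics/c1.png

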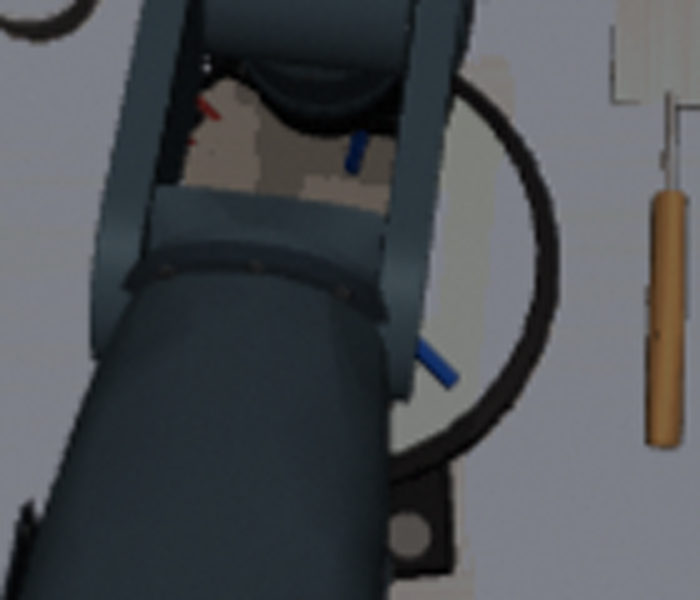

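The notch is now at upper left, around (205,105). Rib A is partly visible from (418,343) to (455,381), and rib B is at (357,150) next to the finger. I'll work out the platter angle from these.

Run:
```python
from h import *
h=np.array([590.3,21.3])
for u,v in [(455,381),(418,343),(362,135),(353,172)]:
    d=p2w("top",(u+.5)/5-.5+260,(v+.5)/5-.5+150,86)-h;print(np.hypot(*d).round(1),np.degrees(np.arctan2(d[1],d[0])).round(1))
p=robot.read_state()["eef_pos"][:2];q=p-np.array([590.5,21.5]);o=[]
for i in range(10):
    a=np.radians(-3.5);n=np.array([[np.cos(a),-np.sin(a)],[np.sin(a),np.cos(a)]])@q;o.append((n-q).round(1).tolist());q=n
print(o)
```

```text
95.3 -137.4
67.9 -137.2
63.8 -18.7
43.7 -20.4
[[-0.6, -4.5], [-0.9, -4.4], [-1.2, -4.4], [-1.4, -4.3], [-1.7, -4.2], [-1.9, -4.1], [-2.2, -4.0], [-2.4, -3.8], [-2.6, -3.7], [-2.9, -3.5]]
```

```bash
python3 -m inch '[[-0.0006,-0.0045,0,0,0,-0.061],[-0.0009,-0.0044,0,0,0,-0.061],[-0.0012,-0.0044,0,0,0,-0.061],[-0.0014,-0.0043,0,0,0,-0.061],[-0.0017,-0.0042,0,0,0,-0.061]]'
python3 -m inch '[[-0.0019,-0.0041,0,0,0,-0.061],[-0.0022,-0.004,0,0,0,-0.061],[-0.0024,-0.0038,0,0,0,-0.061],[-0.0026,-0.0037,0,0,0,-0.061],[-0.0029,-0.0035,0,0,0,-0.061]]'
python3 -m inch '[[0,0,0,0,0,0],[0,0,0,0,0,0],[0,0,0,0,0,0],[0,0,0,0,0,0],[0,0,0,0,0,0]]'
python3 - <<'E'
from h import *
snap("top","pics/t.png");i=cv2.imread("pics/t.png")[150:270,260:400]
snap("side","pics/s.png");j=cv2.imread("pics/s.png")[160:280,250:410]
a=cv2.resize(i,(420,360),interpolation=cv2.INTER_CUBIC);b=cv2.resize(j,(800,600),interpolation=cv2.INTER_CUBIC)
cv2.imwrite("pics/c2.png",b);cv2.imwrite("pics/c2t.png",a)
E
```

```text
time: 5.15
eef_pos: [658.4, -6.6, 76.5]
tool_rot: [-2.973, 1.013, -0.001]
force: [0.5, 0.6, -0.2]
gripper_width: 0.002
finger_force: 0.6
time: 5.57
eef_pos: [646.5, -25.9, 76.6]
tool_rot: [-2.785, 1.453, -0.002]
force: [1.2, -0.1, 0.9]
gripper_width: -0.005
finger_force: 0.6
time: 5.98
eef_pos: [646.2, -25.7, 76.2]
tool_rot: [2.787, -1.45, -0.0]
force: [0.2, 0.3, 0.2]
gripper_width: 0.005
finger_force: 0.0
```

View pics/c2.png

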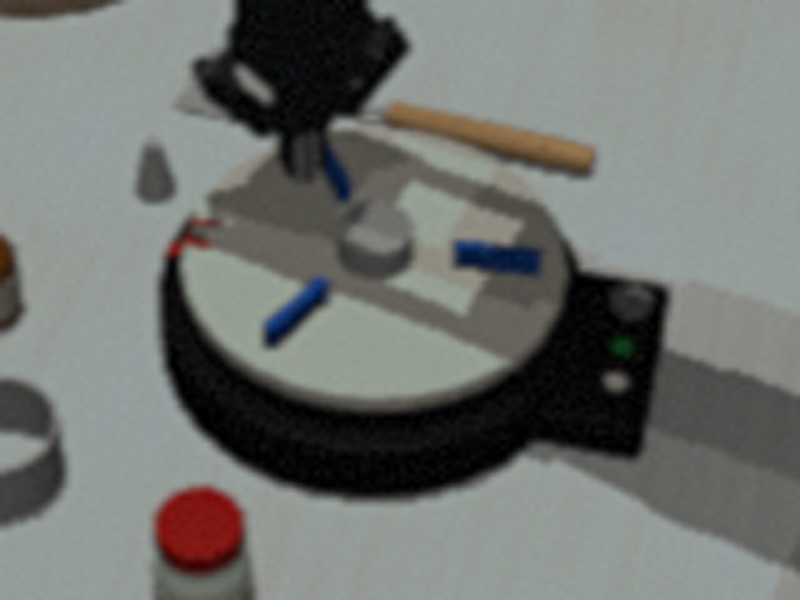

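View pics/c2t.png

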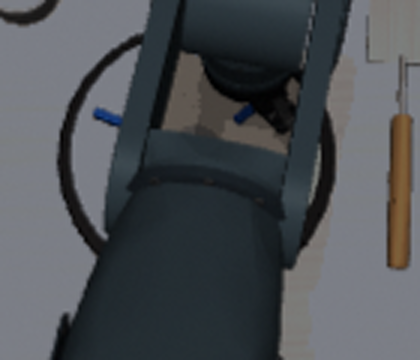

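The side view shows the notch paint at (203,232), just short of the red base mark at (173,248). The near rib runs (322,284)-(268,330) and the panel-side rib (457,247)-(540,254). I'll measure the remaining angle.

Run:
```python
from h import *
def f(u,v,z): return p2w("side",(u+.5)/5-.5+250,(v+.5)/5-.5+160,z)
h=f(383,216,92);print("hub",h)
for n,u,v,z in [("n1",321,285,86),("n2",268,328,86),("p1",457,247,86),("p2",540,254,86),("notch",196,232,70),("paint1",205,222,70),("paint2",200,240,70),("mark",174,248,44)]:
    d=f(u,v,z)-np.array([590.5,21.5]);print(n,np.hypot(*d).round(1),np.degrees(np.arctan2(d[1],d[0])).round(2))
a=f(268,328,86)-f(321,285,86);b=f(540,254,86)-f(457,247,86)
print(np.degrees(np.arctan2(a[1],a[0])),np.degrees(np.arctan2(b[1],b[0])))
# top: rib C outer visible, c2t scale 3
g=lambda u,v:p2w("top",(u+.5)/3-.5+260,(v+.5)/3-.5+150,86)-np.array([590.4,21.4])
for u,v in[(96,113),(118,121),(252,106),(238,118)]:
    d=g(u,v);print(np.hypot(*d).round(1),np.degrees(np.arctan2(d[1],d[0])).round(2))
```

```text
hub [589.42881443  14.63259097]
n1 53.4 68.43
n2 96.7 66.56
p1 46.0 179.72
p2 92.4 -175.72
notch 105.5 6.96
paint1 102.4 1.93
paint2 102.2 10.41
mark 122.5 1.85
64.25085743679378 -171.22347082866867
92.6 67.61
72.1 67.49
62.5 -53.64
46.4 -54.61
```

```bash
python3 -m inch '[[-0.0008,-0.001,0,0,0,-0.0175],[-0.0009,-0.0009,0,0,0,-0.0175],[-0.0008,-0.001,0,0,0,-0.0175],[-0.0009,-0.0009,0,0,0,-0.0175],[0,0,0,0,0,0]]'
python3 -m inch '[[0,0,0,0,0,0],[0.003,0.002,0,0,0,0],[0.003,0.002,0.005,0,0,0],[0,0,0.03,0,0,0],[0,0,0.03,0,0,0]]'
python3 -m inch '[[0,-0.03,0.03,0,0,0],[0,-0.035,0.01,0,0,0],[-0.01,-0.035,0,0,0,0],[-0.01,-0.035,0,0,0,0],[-0.01,-0.035,0,0,0,0]]'
python3 -m inch '[[-0.01,-0.035,0,0,0,0],[-0.01,-0.035,0,0,0,0],[-0.01,-0.035,0,0,0,0],[-0.01,-0.035,0,0,0,0],[0,0,0,0,0,0]]'
python3 - <<'E'
from h import *
snap("top","pics/t.png");i=cv2.imread("pics/t.png")[150:270,260:400]
cv2.imwrite("pics/c3.png",cv2.resize(i,None,fx=5,fy=5,interpolation=cv2.INTER_CUBIC))
E
```

```text
time: 6.5
eef_pos: [642.6, -30.0, 76.3]
tool_rot: [2.732, -1.551, -0.0]
force: [1.2, 0.7, 0.1]
gripper_width: 0.0
finger_force: 0.4
time: 6.92
eef_pos: [647.4, -25.2, 140.1]
tool_rot: [2.732, -1.548, -0.007]
force: [1.1, -0.7, 0.4]
gripper_width: 0.002
finger_force: 0.0
time: 7.33
eef_pos: [618.8, -196.5, 181.8]
tool_rot: [2.734, -1.548, 0.002]
force: [-0.0, -0.3, -0.9]
gripper_width: 0.0
finger_force: 0.0
time: 7.75
eef_pos: [576.7, -342.1, 181.3]
tool_rot: [2.726, -1.555, 0.003]
force: [0.5, 1.0, -0.2]
gripper_width: 0.001
finger_force: 0.0
```

View pics/c3.png

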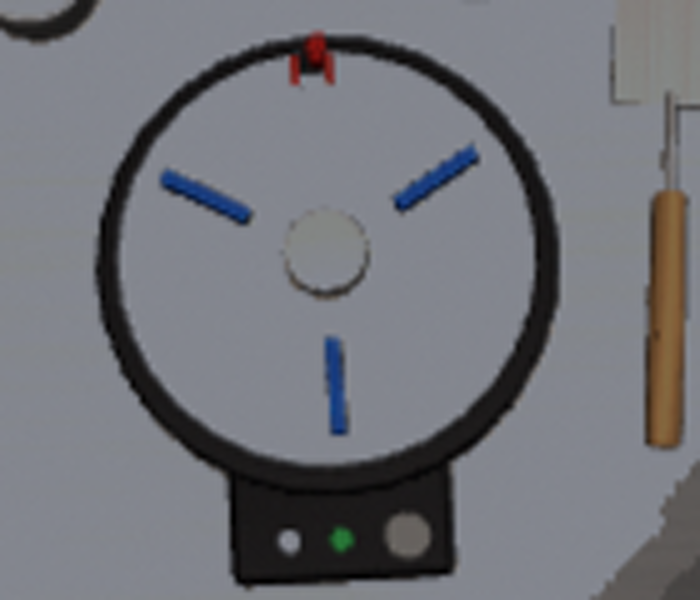

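The platter is nearly aligned. The notch paint is at (295,70) and (329,68), with the pin at (317,45). The ribs run (167,179)-(246,216), (401,203)-(473,154) and (333,340)-(339,431).

Run:
```python
from h import *
i=cv2.imread("pics/t.png").astype(int)
m=((i[:,:,0]-i[:,:,2])>60).astype(np.uint8);m[:150]=0;m[270:]=0;m[:,:260]=0;m[:,380:]=0
n,l,st,ce=cv2.connectedComponentsWithStats(m)
f=lambda u,v,z:p2w("top",u,v,z)
cs=[]
for k in range(1,n):
    if st[k,4]<20: continue
    ys,xs=np.where(l==k); P=np.array([f(x,y,84) for x,y in zip(xs,ys)]); c=P.mean(0); cs.append(c)
    u=np.linalg.svd(P-c)[2][0]; print(st[k,4],c.round(1),np.degrees(np.arctan2(u[1],u[0]))%180)
cs=np.array(cs);h=cs.mean(0);print("centre",h)
for c in cs: d=c-h;print(np.hypot(*d),np.degrees(np.arctan2(d[1],d[0])))
g=lambda u,v,z:f((u+.5)/5-.5+260,(v+.5)/5-.5+150,z)
for n,u,v,z in[("notch",312.5,67,70),("pintop",317,44,57),("pin mark",317,41,44)]:
    d=g(u,v,z)-h;print(n,np.hypot(*d),np.degrees(np.arctan2(d[1],d[0])))
```

```text
51 [627.2 -36.3] 123.04276862915862
50 [622.2  84.1] 61.593503424442986
48 [519.8  18.7] 2.802302126027854
centre [589.73740792  22.15597443]
69.47041134237844 -57.32953436681034
69.96333486152739 62.37008628605205
70.03446108595263 -177.13101401205884
notch 101.64590334163755 2.2357836616023787
pintop 116.90659260993367 0.746786367920026
pin mark 121.500313797011 0.8372137143251093
```

```bash
python3 -m inch '[[0.008,0.035,0,0,0,0],[0.008,0.035,0,0,0,0],[0.008,0.035,0,0,0,0],[0.008,0.035,0,0,0,0],[0.008,0.035,0,0,0,0]]'
python3 -m inch '[[0.008,0.035,0,0,0,0],[0.008,0.035,0,0,0,0],[0.008,0.035,0,0,0,0],[0.008,0.036,0,0,0,0],[0,0,-0.03,0,0,0]]'
python3 -m inch '[[0,0,-0.03,0,0,0],[0,0,-0.03,0,0,0],[0,0,-0.014,0,0,0],[0,0,0,0,0,0],[0,0,0,0,0,0]]'
```

```text
time: 8.22
eef_pos: [619.2, -157.4, 181.1]
tool_rot: [-2.733, 1.548, 0.0]
force: [0.8, -0.1, -0.3]
gripper_width: 0.0
finger_force: 0.0
time: 8.63
eef_pos: [655.8, -11.6, 157.8]
tool_rot: [-2.733, 1.536, -0.017]
force: [1.2, -1.0, 1.6]
gripper_width: 0.002
finger_force: 0.0
time: 9.05
eef_pos: [650.6, -18.6, 76.7]
tool_rot: [2.733, -1.548, -0.002]
force: [-0.2, -0.1, 0.7]
gripper_width: 0.002
finger_force: 0.0
```

```bash
python3 -m inch '[[-0.002,-0.003,0,0,0,0],[-0.002,-0.003,0,0,0,0],[-0.002,-0.003,0,0,0,-0.012],[-0.002,-0.002,0,0,0,-0.012],[-0.0012,-0.0016,0,0,0,0]]'
python3 -m inch '[[0,0,0,0,0,0],[0,0,0,0,0,0],[0,0,0,0,0,0],[0,0,0,0,0,0],[0,0,0,0,0,0]]'
```

```text
time: 9.47
eef_pos: [642.0, -32.4, 77.9]
tool_rot: [-2.712, 1.584, -0.003]
force: [1.1, 3.0, 2.0]
gripper_width: 0.0
finger_force: 1.3
time: 9.88
eef_pos: [641.8, -31.8, 76.9]
tool_rot: [-2.714, 1.581, -0.001]
force: [1.0, 0.1, 1.6]
gripper_width: 0.002
finger_force: 0.9
```

```bash
python3 -m inch '[[0.003,0.002,0,0,0,0],[0.003,0.002,0.002,0,0,0],[0,0,0.03,0,0,0],[0,0,0.03,0,0,0],[0,-0.03,0.03,0,0,0]]'
python3 -m inch '[[0,-0.035,0.01,0,0,0],[-0.01,-0.035,0,0,0,0],[-0.01,-0.035,0,0,0,0],[-0.01,-0.035,0,0,0,0],[-0.01,-0.035,0,0,0,0]]'
python3 -m inch '[[-0.01,-0.035,0,0,0,0],[-0.01,-0.035,0,0,0,0],[-0.01,-0.035,0,0,0,0],[0,0,0,0,0,0],[0,0,0,0,0,0]]'
python3 - <<'E'
from h import *
snap("top","pics/t.png");i=cv2.imread("pics/t.png")
cv2.imwrite("pics/c4.png",cv2.resize(i[150:190,295:355],None,fx=12,fy=12,interpolation=cv2.INTER_CUBIC))
i=i.astype(int)
m=((i[:,:,0]-i[:,:,2])>60).astype(np.uint8);m[:150]=0;m[270:]=0;m[:,:260]=0;m[:,380:]=0
n,l,st,ce=cv2.connectedComponentsWithStats(m);cs=[]
for k in range(1,n):
    if st[k,4]<20: continue
    ys,xs=np.where(l==k); cs.append(np.mean([p2w("top",x,y,84) for x,y in zip(xs,ys)],0))
cs=np.array(cs);h=cs.mean(0);print(h,[np.degrees(np.arctan2(*(c-h)[::-1])).round(2) for c in cs])
E
```

```text
time: 10.3
eef_pos: [646.9, -52.5, 168.3]
tool_rot: [-2.717, 1.575, 0.006]
force: [0.9, -1.1, 0.5]
gripper_width: -0.001
finger_force: 0.0
time: 10.72
eef_pos: [606.9, -233.4, 178.1]
tool_rot: [2.715, -1.581, -0.001]
force: [0.1, -0.7, -1.0]
gripper_width: -0.005
finger_force: 0.0
time: 11.13
eef_pos: [576.6, -339.2, 177.8]
tool_rot: [-2.711, 1.586, 0.001]
force: [0.1, 0.1, -0.2]
gripper_width: -0.001
finger_force: 0.0
[590.05539023  21.6150788 ] [np.float64(-58.33), np.float64(61.84), np.float64(-178.29)]
```

View pics/c4.png

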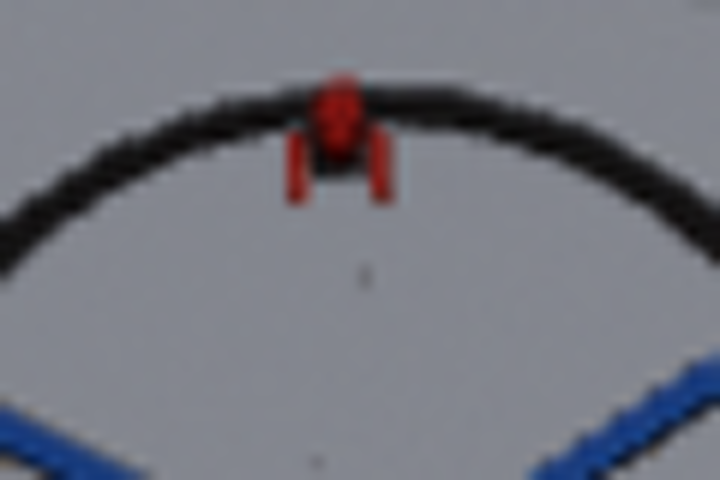

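The paint strips at x=297 and 381 straddle the pin at x=340, so the notch is aligned. Next I'll press the hub.

```bash
python3 -m inch '[[0.0015,0.036,0,0,0,0],[0.0015,0.036,0,0,0,0],[0.0015,0.036,0,0,0,0],[0.0015,0.036,0,0,0,0],[0.0015,0.036,0,0,0,0]]'
python3 -m inch '[[0.0012,0.036,0,0,0,0],[0.0012,0.036,0,0,0,0],[0.0012,0.036,0,0,0,0],[0.0012,0.036,0,0,0,0],[0.0012,0.036,0,0,0,0]]'
python3 -m inch '[[0,0,-0.03,0,0,0],[0,0,-0.03,0,0,0],[0,0,-0.012,0,0,0],[0,0,0,0,0,0],[0,0,0,0,0,0]]'
```

```text
time: 11.6
eef_pos: [584.9, -153.6, 178.1]
tool_rot: [-2.716, 1.579, 0.001]
force: [0.9, 0.8, 1.1]
gripper_width: 0.002
finger_force: 0.0
time: 12.02
eef_pos: [590.4, 26.5, 178.3]
tool_rot: [-2.716, 1.578, 0.001]
force: [0.5, 0.1, 0.2]
gripper_width: 0.001
finger_force: 0.0
time: 12.43
eef_pos: [590.6, 23.4, 106.0]
tool_rot: [2.715, -1.58, -0.002]
force: [0.2, 0.8, 1.1]
gripper_width: 0.0
finger_force: 0.0
```

```bash
python3 -m inch '[[0,-0.0015,-0.004,0,0,0],[0,0,-0.004,0,0,0],[0,0,-0.003,0,0,0],[0,0,-0.002,0,0,0],[0,0,-0.002,0,0,0]]'
python3 -m inch '[[0,0,-0.001,0,0,0],[0,0,-0.001,0,0,0],[0,0,-0.001,0,0,0],[0,0,-0.001,0,0,0],[0,0,-0.001,0,0,0]]'
python3 -m inch '[[0,0,-0.001,0,0,0],[0,0,-0.001,0,0,0],[0,0,-0.001,0,0,0],[0,0,0,0,0,0],[0,0,0,0,0,0]]'
```

```text
time: 12.85
eef_pos: [591.3, 20.9, 91.6]
tool_rot: [-2.714, 1.582, -0.001]
force: [-1.7, -0.1, 6.7]
gripper_width: -0.001
finger_force: 3.3
time: 13.27
eef_pos: [591.4, 20.9, 87.3]
tool_rot: [2.714, -1.582, 0.001]
force: [-3.3, -0.5, 7.7]
gripper_width: 0.002
finger_force: 3.6
time: 13.68
eef_pos: [591.3, 20.9, 84.2]
tool_rot: [2.714, -1.582, 0.001]
force: [-2.5, -0.1, 5.8]
gripper_width: -0.002
finger_force: 2.9
```

Sliding down at about 7 N as expected, so I'll continue.

```bash
python3 -m inch '[[0,0,-0.001,0,0,0],[0,0,-0.001,0,0,0],[0,0,-0.001,0,0,0],[0,0,-0.001,0,0,0],[0,0,0,0,0,0]]'
python3 -m inch '[[0,0,-0.001,0,0,0],[0,0,-0.001,0,0,0],[0,0,0,0,0,0],[0,0,0,0,0,0],[0,0,0,0,0,0]]'
```

```text
time: 14.1
eef_pos: [591.4, 20.9, 80.2]
tool_rot: [2.714, -1.582, 0.001]
force: [-3.2, -1.0, 5.7]
gripper_width: -0.004
finger_force: 3.0
time: 14.52
eef_pos: [591.4, 20.9, 80.0]
tool_rot: [2.714, -1.581, 0.001]
force: [-8.8, 0.5, 19.2]
gripper_width: 0.002
finger_force: 9.5
```

Force rose to 19 N at z = 80, which is where the platter should be seated. I'll retreat and check.

```bash
python3 -m inch '[[0,0,0.005,0,0,0],[0,0,0.03,0,0,0],[0,0,0.03,0,0,0],[0,0,0.03,0,0,0],[0,0,0.01,0,0,0]]'
python3 -m inch '[[0,-0.036,0,0,0,0],[0,-0.036,0,0,0,0],[0,-0.036,0,0,0,0],[0,-0.036,0,0,0,0],[0,-0.036,0,0,0,0]]'
python3 -m inch '[[0,-0.036,0,0,0,0],[0,-0.036,0,0,0,0],[0,-0.036,0,0,0,0],[0,-0.036,0,0,0,0],[0,0,0,0,0,0]]'
python3 - <<'E'
from h import *
snap("side","pics/s.png");snap("top","pics/t.png")
a=cv2.resize(cv2.imread("pics/s.png")[170:265,265:390],(500,380),interpolation=cv2.INTER_CUBIC)
b=cv2.resize(cv2.imread("pics/t.png")[145:240,290:360],(280,380),interpolation=cv2.INTER_CUBIC)
cv2.imwrite("pics/c5.png",np.hstack([a,b]))
E
```

```text
time: 14.93
eef_pos: [593.6, 20.8, 187.3]
tool_rot: [-2.712, 1.58, -0.011]
force: [1.6, -0.5, 0.1]
gripper_width: 0.002
finger_force: 0.0
time: 15.35
eef_pos: [590.6, -160.2, 181.6]
tool_rot: [-2.715, 1.581, 0.001]
force: [-0.1, 0.3, 0.3]
gripper_width: 0.002
finger_force: 0.0
time: 15.77
eef_pos: [589.9, -309.7, 181.4]
tool_rot: [2.708, -1.588, 0.002]
force: [-0.8, -1.6, -0.0]
gripper_width: -0.002
finger_force: 0.0
```

View pics/c5.png

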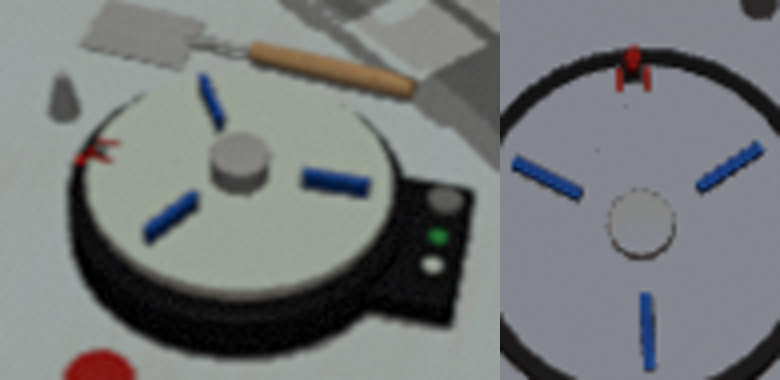

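The platter sits low and level, with the red pin inside the notch (right panel, (633,65)). The arm is clear.

```bash
python3 -c "
from station import robot
print(robot.finish_job())"
```

```text
the job is handed in; nothing more can be done
None
```

I turned the platter until its notch was over the pin and pressed it down until it seated level with the pin in the notch. The job is handed in at about 16 s, but the hand-in call returned no verdict.

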